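# Square a cutting die in the press tray and lock its cam

### The arm

A 6-joint arm with a two-finger parallel gripper is mounted at the origin on the work surface. World frame = base frame: x ahead of the robot, y to its left, z up, the work surface at z = 0. Lengths are in m, angles in rad, forces in N, time in s.
With the tool pointing down it reaches from about 0.25 to 0.725 m from the base axis. Payload 4 kg.
Tool frame: the origin (TCP) lies at the very end of the fingers, on their centre line; the grasp point (between the pads) lies 19 mm behind it; z points along the fingers, y is the line along which they close (so a half turn about z gives the same grasp; the last joint's range is limited). The gripper opens to 85 mm and grips with 20 to 120 N. Pads are 22 mm wide; open, the fingers measure 114 mm over their backs; the gripper's body (76 mm by 85 mm) begins 54 mm behind the grasp point. The pads swing forward as they close: fully open they stand 13 mm farther back than shut.
Start: joints at [-1.108, 0.241, 0.005, 1.335, 0, 1.571], TCP at [0.223, -0.447, 0.231] pointing down, gripper open.
Joint ranges: [-2.72, 2.72], [-1.05, 1.87], [-1.09, 1.28], [-1.99, 2.15], [-1.42, 1.44], [-3.14, 3.14]. Speed limits (rad/s): [2.79, 2.79, 3.14, 3.14, 3.14, 3.14].

### API

Orientations are given as a rotation vector (axis times angle).
In Python, from plant import read_state, grab_frame, close_job gives the robot as it stands.
- The arm moves only by the shell command python3 -m handwheel 'ROWS' [OPENING] [FORCE]. ROWS is JSON, a list of rows, each a list of 4 numbers: the shift along the tool's x, y, z in cm, then the turn about the tool's z in degrees. A call has 1 to 10 rows; each row shifts and turns the commanded pose from where the row before left it, along the tool's axes as they then stand; what a row does not reach is not made up. A row lasts 1/8 s, in which the tool goes at most 62.5 mm and 10.7 degrees, less where a joint would pass 70% of its speed; a pose out of reach is approached as far as the arm can. A call is refused whole if a number of a shift passes 6.25 or a number of a turn 10.7, either way. A call with a gripper value outside its range is refused whole. OPENING is the opening, from 0 (shut) to 1 (fully open), set as the call begins (- or left out, the last holds). The fingers move at their own pace and stop on an object; FORCE is the grip in N (left out, the last holds). Time passes only in rows, so rows that do not move let the fingers close. It gives the time, the measured TCP pose, the force, the opening and the grip force at its end, in the units of the state.
- read_state(): the state, without advancing time (a new reading comes with each control period).
- grab_frame(name): name is "scene" or "top" or "wrist"; returns a dict with "frame" (480x640x3 uint8, blue, green, red), "vfov" (degrees; the focal length in pixels is half the picture's height over the tangent of half this angle, whatever the lens; pixels are square), "cx", "cy" (the principal point, pixels), "dist" ([k1, k2, p1, p2, k3] as OpenCV has them; the pictures are not rectified), "position" and "attitude" of the camera in the world. Camera axes: x right, y down, z forward; pixel columns grow to the right and rows downward; lengths in m; the calibration is good to about 2 mm. A picture is of the moment at which its call begins. There is no depth.
- close_job(): hands the job in; it is judged then, once.
The state is a dict: "clock": time; "joint_pos": joint angles; "qvel": joint speeds; "joint_efforts": joint torques, N m; "ee_pos": TCP position; "tool_rot": TCP orientation; "contact_force": force on the tool from outside, world axes, zero at the start; "ft_torque": the same for the moment, N m; "finger_gap": finger opening in m; "finger_force": force on a finger pad.
Only numpy, scipy, OpenCV 4.12 (cv2) and the standard library are available. Lean on these libraries where they do the work, as an engineer would, in place of code of your own. Each camera call takes 0.05 s, during which the arm holds its last target. There are 200 camera calls.

### The job

The plywood cutting die lies askew in the press's loading tray with its slotted corner on the register pin. Keep it flat with that slot on the pin and turn it by pushing the opposite corner until its long far edge beds along the fence, wherever that has been set, and hold it there for a moment with a firm but gentle push (about a kilo, never more than one and a half). Then swing the cam lever clockwise all the way, so that it locks the die endwise against the pin, let go, and leave everything else on the bench alone.

Things in the scene. Friction and masses are not known exactly. Their poses are not given: they have to be found in the camera images.
- tray: fixed dark grey metal plate 230 (x) x 370 (y) x 12 mm, x -130 to 100, y -190 to 180 from its origin on the underside; z up, x away from the robot, y left, roughly along the fence. In this frame the pin is at (50, 110), the cam axis at (45, -86), and the top, on which the die slides, at z = 12 mm
- fence: fence: steel bar 14 thick, 143 long, 20 mm high on the tray's top, on a fixed link with its origin on the pin's axis, axes as the tray's. The bar's near face is 20 mm beyond the pin's axis, from y -15 to -158. The bar is clamped at another angle about the pin each time, within 0.11 rad of the link's y axis, and this angle is not measured. fence_bar_c0, _c1: its right and left ends, 7 mm behind the face
- pin: fixed upright steel register pin, diameter 12, 27 mm high, at the left end of the tray just left of the fence bar; origin at the foot of its axis on the tray's top, axes as the tray's
- die: steel-rule cutting die: loose plywood board 192 (y) x 100 (x) x 18 mm, 0.27 to 0.53 kg, thin steel strap-shaped blades and cork strips 6 mm proud on top. Origin on the underside, where the pin's axis is when the slot bottoms on the pin; from it the board reaches x -80 (near long edge) to +20 (far long edge), y -170 (right end) to +22 (left end). Flush: its far edge lies along the fence bar, wherever that is set
- die_notch (a point): the die's slot, at the die's origin in plan, half-way up the board. The slot is 14.5 wide (x -8 to +6.5 mm of the die) and opens to the left end, near the far left corner; the pin stands in it. Starts 1 to 4 mm short of bottoming; die starts turned clockwise from above by 0.26 to 0.40 rad from the tray
- die_push_corner (a point): near right corner of the die (opposite the slot), half-way up the board (9 mm above the tray's top); push on the near long edge beside it. The die slides under about 1 to 4 N, which the fence push must exceed
- die_far_corner (a point): far right corner of the die, half-way up the board; 12 mm beyond the bar's right end when the die is flush
- cam_lever (a joint): angle of the cam lever, rad: 0 = open, lever pointing right and a little away from the robot (65 deg clockwise of the tray's +x); grows clockwise seen from above; 1.833 = home at its stop, lever pointing to the robot. Starts 0 to 0.12, stays where left. About 1.5 N at the knob, 2 to 12 N as the cam wedges on the die's right end and drives it left, up to 6 mm, on to the pin
- lever_knob (a point): middle of the upright black knob on the lever's end, diameter 18, 47 mm tall, 85 mm from the cam axis; this point is 63 mm above the bench, 20 mm under the knob's top and 23 mm above the lever's thin bar
- cam_axis (a point): fixed point on the cam's vertical turning axis, at the height of lever_knob
- strap_die: bystander: small bent-steel hand cutting die, 50 x 30 x 32 mm high, standing on the tray near its near right corner; leave it alone
- rivet_dish: bystander: steel bowl 70 mm wide, 30 mm high, left of the tray
- hammer: bystander: hammer lying right of the tray, handle toward the robot
- awl: bystander: awl with wooden handle, 150 mm, lying to the far right, beyond the hammer
- slicker: bystander: turned wooden edge slicker, 78 mm tall, standing beyond the tray on the left
- straightedge: bystander: steel straightedge 400 x 35 x 4 mm lying beyond the tray
- thread_jar: bystander: clear jar 64 mm wide, 75 mm high, beyond the tray on the right

How it is judged:
On the way, in this order (a step that is already met when the one before it is completed fails the run):
1. the die is turned flush to the fence and held on it with a push of at least 5 N, the cam lever still open (x of fence_bar_c0 in the frame of die between 0.024 and 0.029 m and x of fence_bar_c1 in the frame of die below 0.029 m and z of die_notch in the frame of tray below 0.024 m and contact force between die and fence above 1 N and contact force between the fingers and die above 5 N and value of joint cam_lever below 0.4 rad), for 0.3 s.
2. the cam lever is home with the die flush (x of fence_bar_c0 in the frame of die between 0.024 and 0.029 m and x of fence_bar_c1 in the frame of die below 0.029 m and z of die_notch in the frame of tray below 0.024 m and value of joint cam_lever above 1.7 rad), for 0.2 s.
At the end, for the whole second after the job is handed in: the die lies flat and still in the tray, its far edge along the fence bar (gap under 2 mm at both ends of the bar), its slot bottomed on the pin within 2 mm, and the cam lever home (over 1.7 rad) (all of step 2 and y of die_notch in the frame of pin between -0.002 and 0.002 m and linear speed of die below 0.01 m/s); the robot touches nothing.
It fails at once if the robot's fingers push the die with more than 15 N (contact force between the fingers and die above 15 N).
It fails at once if the die is lifted or tilted off the tray (z of die_notch in the frame of tray above 0.027 m or angle between die's own z axis and vertical above 0.06 rad).
It fails at once if the slot leaves the pin (horizontal distance between die_notch and pin above 0.014 m).
It fails at once if a bystander is moved more than 15 mm (distance of any of strap_die, rivet_dish, hammer, awl, slicker, straightedge, thread_jar from where it was at the start of the episode above 0.015 m).
It also fails if it takes over 64 s, if anything falls off the work surface, if the arm or the gripper's body presses on something with over 40 N, if the wrist force passes 120 N, or if a joint passes its speed limit or range.

## Working session

There is one attempt and no reset: what is moved stays moved. The work goes in short steps, Python scripts to look and compute and a shell command to move; the robot and the scene stay as the last step left them, time stands still between calls to the robot, and variables do not carry over. Pictures are saved under pics/ and viewed, at most 10 in all, crops included, and the job is handed in when it is done.

```bash
mkdir -p pics; ls
cat > h.py <<'E'
import numpy as np, cv2
from plant import read_state, grab_frame, close_job
from scipy.spatial.transform import Rotation as R
import pickle
def snap(n,fn):
    f=grab_frame(n); cv2.imwrite('pics/%s.png'%fn,f['frame']); pickle.dump(f,open(fn+'.pkl','wb')); return f
def K(f):
    F=240/np.tan(np.radians(f['vfov'])/2); return np.array([[F,0,f['cx']],[0,F,f['cy']],[0,0,1]])
def rot(f):
    a=np.array(f['attitude'],float)
    return R.from_rotvec(a).as_matrix() if a.size==3 else (a.reshape(3,3) if a.size==9 else R.from_quat(a).as_matrix())
def pt(f,uv,z):
    p=cv2.undistortPoints(np.array([[uv]],float),K(f),np.array(f['dist'],float))[0,0]
    d=rot(f)@np.array([p[0],p[1],1]); o=np.array(f['position'])
    return o+d*(z-o[2])/d[2]
def px(f,P):
    Rm=rot(f); t=-Rm.T@np.array(f['position'])
    return cv2.projectPoints(np.array(P,float).reshape(-1,3),cv2.Rodrigues(Rm.T)[0],t,K(f),np.array(f['dist'],float))[0][:,0]
E
python3 - <<'E'
from h import *
for n in ['top','scene']:
    f=snap(n,n); print(n,f['position'],f['attitude'],f['vfov'],f['dist'])
print(read_state())
E
```

```text
pics
top [ 0.51561509 -0.00343031  1.21867437] [-2.20021784  2.17861688 -0.06753118] 52.45240950936258 [-0.08507714  0.          0.          0.          0.        ]
scene [ 1.0463199  -0.33778182  0.89072927] [-2.32329251 -1.14325546  0.33302113] 51.633803725726736 [0.02502384 0.         0.         0.         0.        ]
{'clock': 0.1, 'joint_pos': array([-1.10801349e+00,  2.41327207e-01,  3.86827895e-03,  1.33521950e+00,
       -3.24701138e-05,  1.57081229e+00]), 'qvel': array([ 0.00116125, -0.00076709,  0.00488302,  0.00073027,  0.0008037 ,
        0.00174479]), 'joint_efforts': array([ 1.02228837e-04, -3.73137188e+01,  2.53010362e+01,  1.08680053e-02,
        5.50595303e-05, -1.06848879e-05]), 'ee_pos': array([ 0.22295715, -0.44690208,  0.23051076]), 'tool_rot': array([-3.05609348e+00, -7.20025186e-01,  7.27240674e-04]), 'contact_force': array([ 0.07252104,  0.41849695, -0.59399647]), 'ft_torque': array([ 0.01184876,  0.03861088, -0.04939182]), 'finger_force': 0.0, 'finger_gap': 0.08541887401142645}
```

View pics/top.png

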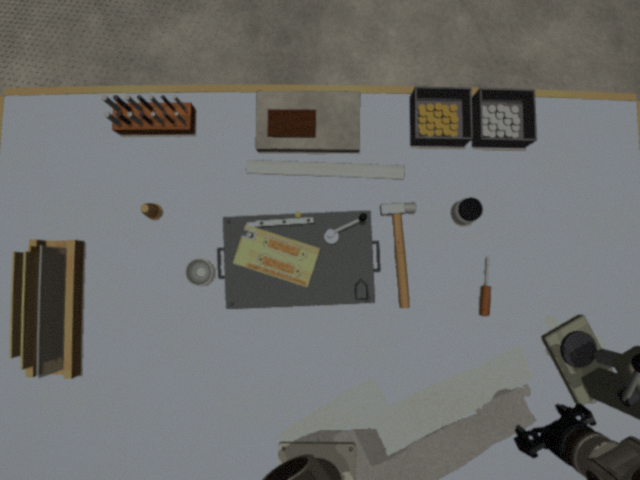

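View pics/scene.png

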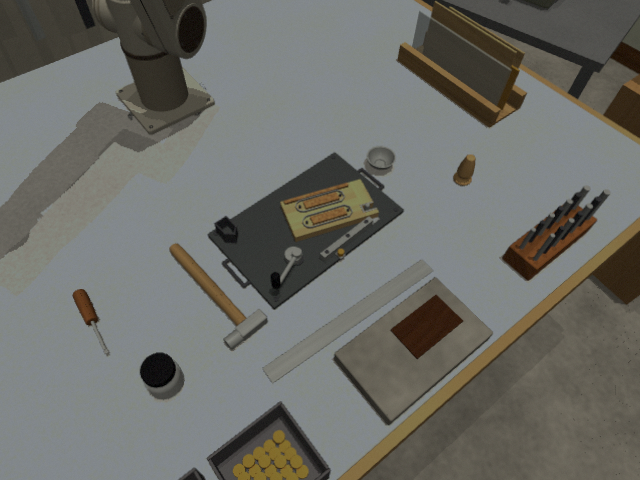

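The top view shows the tray at about u 222–375, v 210–308, with the die inside it, the fence above the die and the lever knob at about (362,217). Next is an enlarged crop of that area.

Run:
```python
import cv2
i=cv2.imread('pics/top.png')[200:315,215:385]
cv2.imwrite('pics/topc.png',cv2.convertScaleAbs(cv2.resize(i,None,fx=4.7,fy=4.7,interpolation=cv2.INTER_CUBIC),alpha=1.5))
```

```text
(no output)
```

View pics/topc.png

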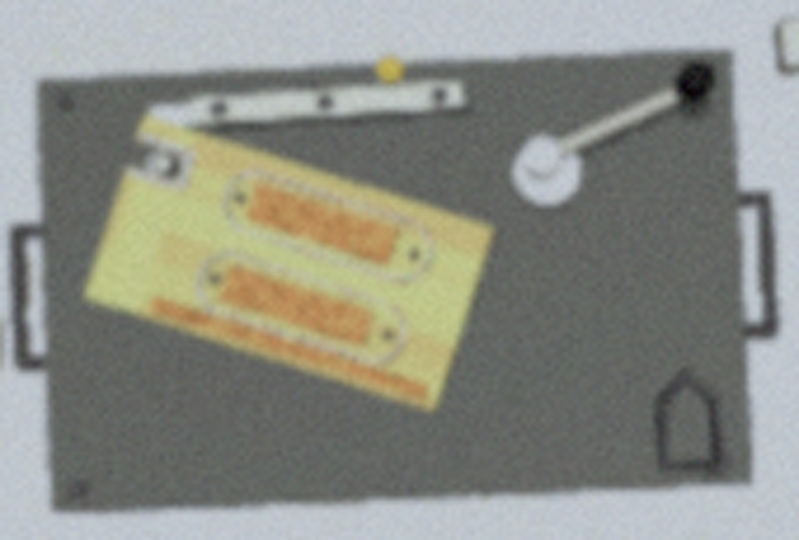

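The crop shows the tray corners at (38,80), (732,50), (752,482) and (52,512). The die's corners are (143,115), (495,228), (435,410) and (85,297). The pin is at (163,160), the cam at (546,168) and the knob at (695,78). The fence face runs from (205,125) to (466,105).

Run:
```python
from h import *
f=pickle.load(open('top.pkl','rb'))
g=lambda u,v,z:pt(f,((u+.5)/4.7-.5+215,(v+.5)/4.7-.5+200),z)[:2]
T=np.array([[.1,.18],[.1,-.19],[-.13,-.19],[-.13,.18]])
W=np.array([g(*p,.012) for p in [(38,80),(732,50),(752,482),(52,512)]])
def fit(A,B):
    a=A-A.mean(0);b=B-B.mean(0)
    th=np.arctan2((a[:,0]*b[:,1]-a[:,1]*b[:,0]).sum(),(a*b).sum())
    M=np.array([[np.cos(th),-np.sin(th)],[np.sin(th),np.cos(th)]]);t=B.mean(0)-M@A.mean(0)
    print('yaw',th,'t',t,'res mm',np.abs(B-(A@M.T+t)).max()*1e3);return M,t
M,t=fit(T,W); inv=lambda p:(np.array(p)-t)@M
print('pin w',M@[.05,.11]+t,'img',g(163,160,.039)); print('cam w',M@[.045,-.086]+t,'img',g(546,168,.04))
k=g(695,78,.083);print('knob',k); d=inv(k)-[.045,-.086];print('r',np.hypot(*d),'lever',-np.arctan2(d[1],d[0])-np.radians(65))
D=np.array([[.02,.022],[.02,-.17],[-.08,-.17],[-.08,.022]])
Md,td=fit(D,np.array([g(*p,.03) for p in [(143,115),(495,228),(435,410),(85,297)]]))
a,b=g(205,125,.032),g(466,105,.032);v=inv(a)-inv(b);print('fence angle rel tray',np.arctan2(-v[0],v[1]),inv(a),inv(b))
print('strapdie',[inv(g(*p,.03))for p in [(658,405),(685,370),(718,465),(658,465)]])
```

```text
yaw 0.05269698378280132 t [0.56241556 0.05411307] res mm 0.9909721900905888
pin w [0.60655216 0.166594  ] img [0.60788974 0.16704442]
cam w [ 0.61188293 -0.02939728] img [ 0.60558559 -0.0311816 ]
knob [ 0.64808711 -0.10416989]
r 0.08307638757961516 lever 0.03810913776437452
yaw -0.3002069640599663 t [0.6064969  0.16352978] res mm 0.6586083423521238
fence angle rel tray 0.03351022250631329 [0.06929495 0.08881414] [ 0.0738651  -0.04751554]
strapdie [array([-0.08604542, -0.14024314]), array([-0.06858486, -0.15507535]), array([-0.11836415, -0.16986247]), array([-0.11698114, -0.13881591])]
```

```bash
python3 -m handwheel '[[0,0,0,-9.3],[0,0,0,-9.3],[0,0,0,-9.3],[0,0,0,-9.3],[0,0,0,-9.1]]' 0 40; python3 -m handwheel '[[5.46,0.71,1,0],[5.46,0.71,1,0],[5.46,0.71,1,0],[5.46,0.71,1,0],[5.46,0.71,1,0],[5.46,0.71,1,0],[5.46,0.71,1,0],[5.46,0.71,1,0],[5.46,0.71,1,0],[5.46,0.71,1,0]]'; python3 -m handwheel '[[0,0,0,0]]'; python3 -c "
from h import *
print(R.from_rotvec(read_state()['tool_rot']).as_matrix().round(3), read_state()['joint_pos'])"
```

```text
clock: 0.72
ee_pos: [0.2231, -0.447, 0.2307]
tool_rot: [-2.522, -1.871, -0.0]
contact_force: [0.3, 0.1, -1.5]
finger_gap: -0.0002
finger_force: 0.0
clock: 1.98
ee_pos: [0.4527, 0.055, 0.1308]
tool_rot: [2.528, 1.865, -0.001]
contact_force: [0.8, -0.9, -0.5]
finger_gap: 0.0003
finger_force: 0.0
clock: 2.1
ee_pos: [0.4528, 0.0563, 0.1301]
tool_rot: [-2.522, -1.872, 0.001]
contact_force: [-0.4, -1.0, -0.3]
finger_gap: 0.0002
finger_force: 0.0
[[ 0.29   0.957 -0.001]
 [ 0.957 -0.29   0.   ]
 [-0.    -0.001 -1.   ]] [ 1.23351045e-01  2.29768851e-01 -2.85737788e-01  1.05662792e+00
  5.08122416e-04  1.98796735e+00]
```

```bash
python3 -m handwheel '[[0,0,5,0],[0,0,4,0],[0,0,2.1,0],[0,0,0,0],[0,1,0,0],[0,0,0,0]]'
python3 - <<'E'
from h import *
f=snap('wrist','w1'); print(px(f,[read_state()['ee_pos']]),f['position'])
E
```

```text
clock: 2.85
ee_pos: [0.4645, 0.05, 0.0219]
tool_rot: [2.527, 1.862, 0.006]
contact_force: [0.7, 0.8, 0.9]
finger_gap: -0.0002
finger_force: 0.0
[[319.56976527 315.59379659]] [0.48869617 0.12795726 0.16520981]
```

View pics/w1.png

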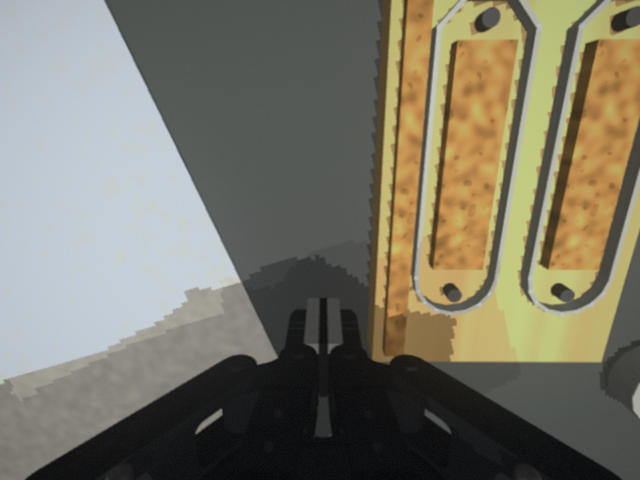

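The wrist view shows the shut fingers at about (323,320). The die's near edge runs down to its corner at about (373,362), so the finger is beside the edge close to the corner.

```bash
python3 - <<'E'
from h import *
f=pickle.load(open('w1.pkl','rb')); s=read_state(); Rm=R.from_rotvec(s['tool_rot']).as_matrix()
for uv in [(386,362),(400,5),(605,362)]: print((Rm.T@(pt(f,uv,.03)-s['ee_pos'])*100).round(2))
E
python3 -m handwheel '[[0,0.5,0.2,0],[0,0.2,0,0],[0,0,0,0]]'
```

```text
[-1.83  2.93 -0.83]
[11.76  2.62 -0.82]
[-1.81 12.53 -0.8 ]
clock: 3.28
ee_pos: [0.4688, 0.0482, 0.0184]
tool_rot: [2.528, 1.865, 0.0]
contact_force: [-0.1, 0.4, 0.3]
finger_gap: -0.0001
finger_force: 0.0
```

```bash
python3 -m handwheel '[[0,0.3,0,0],[0,0.2,0,0],[0,0,0,0]]';python3 -m handwheel '[[0,0.2,0,0],[0,0.2,0,0],[0,0,0,0]]';python3 -m handwheel '[[0,0.2,0,0],[0,0,0,0]]'; python3 -m handwheel '[[0,0.2,0,0],[0,0,0,0]]'
```

```text
clock: 3.65
ee_pos: [0.4727, 0.0468, 0.0181]
tool_rot: [-2.527, -1.864, 0.002]
contact_force: [-2.2, 0.7, 2.2]
finger_gap: 0.0002
finger_force: 1.3
clock: 4.03
ee_pos: [0.4773, 0.0453, 0.0181]
tool_rot: [2.528, 1.864, -0.001]
contact_force: [-1.9, -0.7, 0.3]
finger_gap: -0.0002
finger_force: 0.9
clock: 4.28
ee_pos: [0.4794, 0.0449, 0.0182]
tool_rot: [2.528, 1.864, 0.0]
contact_force: [-2.0, -0.7, -0.9]
finger_gap: -0.0001
finger_force: 0.8
clock: 4.53
ee_pos: [0.4805, 0.0442, 0.0181]
tool_rot: [-2.528, -1.864, 0.002]
contact_force: [-4.1, -0.9, 1.1]
finger_gap: 0.0001
finger_force: 1.7
```

```bash
python3 -m handwheel '[[-0.2,0,0,-3],[-0.33,0.5,0,-2],[-0.33,0.5,0,-2],[-0.33,0.5,0,-2],[-0.33,0.5,0,-2],[-0.33,0.5,0,-2],[0,0,0,0]]'
python3 - <<'E'
from h import *
f=snap('wrist','w2');cv2.imwrite('pics/w2.png',f['frame'])
E
```

```text
clock: 5.4
ee_pos: [0.5038, 0.0219, 0.0187]
tool_rot: [2.3, 2.137, 0.004]
contact_force: [-0.6, -0.0, -0.3]
finger_gap: 0.0001
finger_force: 0.0
```

View pics/w2.png

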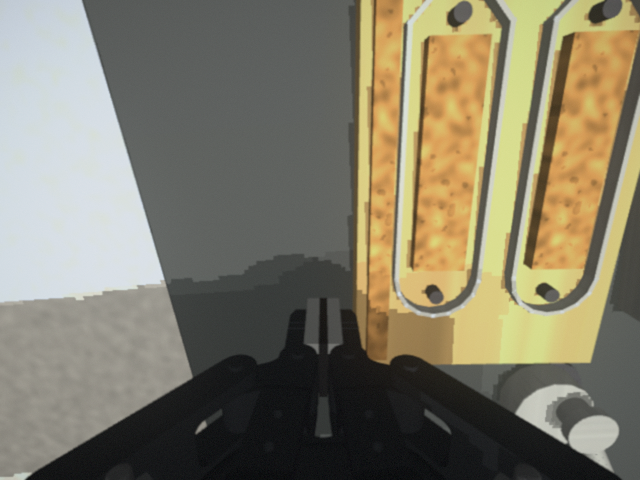

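The wrist view shows the die's near edge almost parallel to the tool, with the corner at about (367,362) and the cam at (560,420). By geometry about 9° of turn remains.

```bash
python3 -m handwheel '[[-0.33,0.54,0,-2],[-0.33,0.53,0,-2],[-0.33,0.53,0,-2],[0,0,0,0]]'; python3 -m handwheel '[[-0.16,0.27,0,-1],[-0.16,0.27,0,-1],[0,0,0,0]]'; python3 -m handwheel '[[-0.08,0.13,0,-0.5],[0,0,0,0]]'
```

```text
clock: 5.95
ee_pos: [0.5184, 0.0115, 0.0185]
tool_rot: [2.186, 2.255, 0.002]
contact_force: [-0.1, 0.5, 0.3]
finger_gap: 0.0
finger_force: 0.0
clock: 6.32
ee_pos: [0.5235, 0.0083, 0.0183]
tool_rot: [2.146, 2.294, 0.0]
contact_force: [-1.0, 0.9, 0.5]
finger_gap: 0.0001
finger_force: 0.6
clock: 6.58
ee_pos: [0.5245, 0.0076, 0.0183]
tool_rot: [-2.136, -2.303, 0.0]
contact_force: [-2.0, 1.3, 1.2]
finger_gap: 0.0002
finger_force: 1.0
```

```bash
for i in 1 ; do python3 -m handwheel '[[0,0.1,0,-0.5],[0,0,0,0]]'; python3 -m handwheel '[[0,0.1,0,0],[0,0,0,0]]';python3 -m handwheel '[[0,0.1,0,0],[0,0,0,0]]'; done | grep -v _gap
python3 - <<'E'
from h import *
f=snap('top','top2'); i=f['frame'][200:315,215:385]
cv2.imwrite('pics/top2c.png',cv2.convertScaleAbs(cv2.resize(i,None,fx=4.7,fy=4.7,interpolation=cv2.INTER_CUBIC),alpha=1.5))
E
```

```text
clock: 6.82
ee_pos: [0.5246, 0.0076, 0.0181]
tool_rot: [-2.125, -2.312, 0.002]
contact_force: [-5.0, 0.4, 3.3]
finger_force: 2.6
clock: 7.08
ee_pos: [0.5247, 0.0076, 0.0181]
tool_rot: [-2.125, -2.311, 0.004]
contact_force: [-7.7, -0.2, 4.7]
finger_force: 3.6
clock: 7.32
ee_pos: [0.5248, 0.0076, 0.018]
tool_rot: [-2.124, -2.31, 0.006]
contact_force: [-9.7, -0.2, 6.2]
finger_force: 4.7
```

View pics/top2c.png

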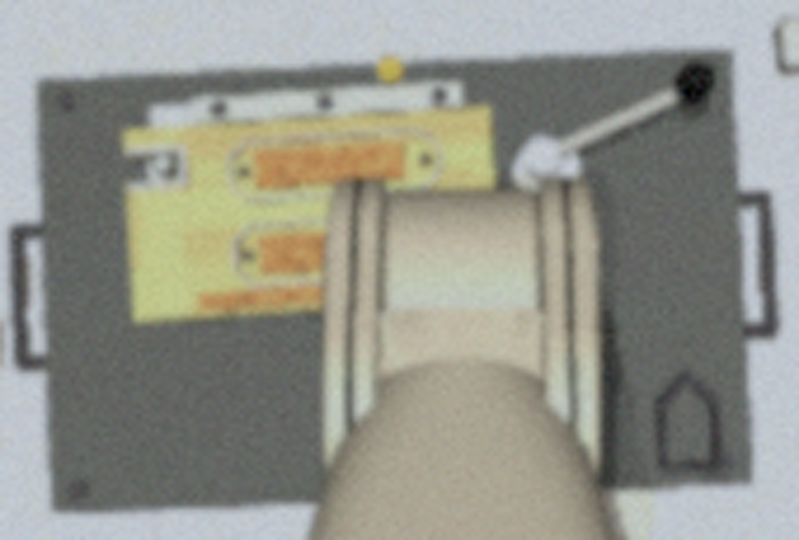

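The top view shows the die's far edge, (125,128) to (492,105), bedded along the fence bar. The push is about 10 N, so I hold it there and then back off.

```bash
python3 -m handwheel '[[0,0,0,0],[0,0,0,0],[0,0,0,0],[0,0,0,0],[0,0,0,0]]'; python3 -m handwheel '[[0,-0.3,0,0],[0,-1,0,0],[0,-1.5,0,0],[0,0,-4,0],[0,0,-6,0],[0,0,-4,0],[0,0,0,0]]'
python3 - <<'E'
from h import *
s=read_state(); print(R.from_rotvec(s['tool_rot']).as_matrix().round(3))
E
```

```text
clock: 8.0
ee_pos: [0.5248, 0.0076, 0.018]
tool_rot: [-2.124, -2.31, 0.006]
contact_force: [-9.4, -1.3, 7.0]
finger_gap: -0.0004
finger_force: 4.7
clock: 8.88
ee_pos: [0.5032, 0.0054, 0.1625]
tool_rot: [2.121, 2.307, 0.011]
contact_force: [-0.1, -0.8, -0.3]
finger_gap: 0.0001
finger_force: 0.0
[[-0.084  0.996  0.011]
 [ 0.996  0.084 -0.   ]
 [-0.001  0.011 -1.   ]]
```

```bash
python3 -m handwheel '[[0,0,0,-7],[0,0,0,-7],[0,0,0,-6.9],[-4.07,2.06,0.7,0],[-4.07,2.06,0.7,0],[-4.07,2.06,0.7,0],[-4.07,2.06,0.7,0],[0,0,0,0]]' 0.6 20
python3 - <<'E'
from h import *
f=snap('wrist','w3'); s=read_state(); print(s['ee_pos'],px(f,[s['ee_pos'],[.648,-.1055,.083],[.611,-.03,.063]]))
E
```

```text
clock: 9.88
ee_pos: [0.6452, -0.1075, 0.1262]
tool_rot: [-1.674, -2.656, 0.003]
contact_force: [-0.2, 1.0, -0.1]
finger_gap: 0.0511
finger_force: 0.0
[ 0.64405151 -0.1062216   0.12718701] [[320.24779202 312.38470995]
 [327.86259627 274.76125628]
 [326.79729115 115.76212414]]
```

View pics/w3.png

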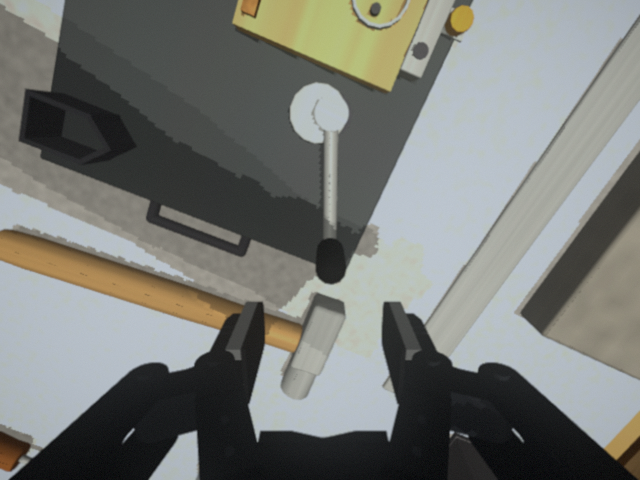

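The wrist view shows the knob top at about (330,268), the cam hub at about (331,112) and the open fingers to either side, all close to prediction.

Run:
```python
from h import *
f=pickle.load(open('w3.pkl','rb')); s=read_state(); Rm=R.from_rotvec(s['tool_rot']).as_matrix()
k=pt(f,(330,267),.083);print(k,s['ee_pos'],Rm.T@(k-s['ee_pos'])*100); print(pt(f,(331,112),.05))
```

```text
[ 0.64702995 -0.10078169  0.083     ] [ 0.64405151 -0.1062216   0.12718701] [0.35217077 0.5168635  4.41796101]
[ 0.61228647 -0.02691313  0.05      ]
```

```bash
python3 -m handwheel '[[0.3,0.4,2,0],[0,0,3,0],[0,0,2.4,0],[0,0,0,0]]'; python3 -m handwheel '[[0,0,0,0],[0,0,0,0],[0,0,0,0]]' 0.28 40
```

```text
clock: 10.42
ee_pos: [0.6438, -0.0997, 0.0539]
tool_rot: [-1.667, -2.656, 0.004]
contact_force: [-0.4, -0.5, -0.6]
finger_gap: 0.0508
finger_force: 0.0
clock: 10.8
ee_pos: [0.6476, -0.101, 0.0576]
tool_rot: [1.67, 2.658, 0.001]
contact_force: [-0.3, 0.0, 0.5]
finger_gap: 0.0237
finger_force: 0.0
```

```bash
python3 -m handwheel '[[0.05,-0.87,0,6],[0.05,-0.87,0,6],[0.05,-0.87,0,6],[0.05,-0.87,0,6],[0,0,0,0]]'; python3 -m handwheel '[[0.05,-0.87,0,6],[0.05,-0.87,0,6],[0.05,-0.87,0,6],[0.05,-0.87,0,6],[0,0,0,0]]'
```

```text
clock: 11.42
ee_pos: [0.6133, -0.1092, 0.0571]
tool_rot: [2.186, 2.255, 0.001]
contact_force: [-0.2, 0.9, 0.4]
finger_gap: 0.0238
finger_force: 0.0
clock: 12.05
ee_pos: [0.5793, -0.1026, 0.0567]
tool_rot: [2.606, 1.754, 0.0]
contact_force: [0.2, -0.3, 0.5]
finger_gap: 0.0238
finger_force: 0.0
```

```bash
python3 -m handwheel '[[0.05,-0.87,0,6],[0.05,-0.87,0,6],[0.05,-0.87,0,6],[0,0,0,0]]'; python3 -m handwheel '[[0.05,-0.87,0,6],[0.05,-0.87,0,6],[0.02,-0.58,0,4],[0,0,0,0]]'
python3 - <<'E'
from h import *
f=snap('wrist','w4')
E
```

```text
clock: 12.55
ee_pos: [0.5571, -0.0889, 0.0565]
tool_rot: [2.848, 1.326, -0.0]
contact_force: [0.2, -0.0, 0.0]
finger_gap: 0.024
finger_force: 0.0
clock: 13.05
ee_pos: [0.5419, -0.0717, 0.0564]
tool_rot: [3.005, 0.917, 0.0]
contact_force: [-0.3, 0.1, 0.0]
finger_gap: 0.0237
finger_force: 0.0
```

View pics/w4.png

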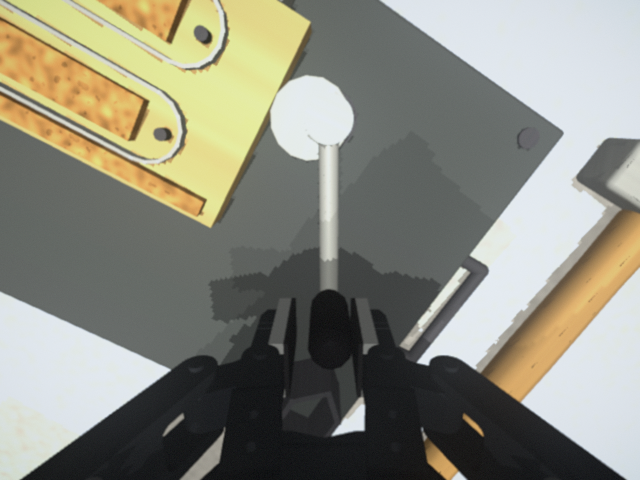

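The wrist view shows the knob caged at about (330,330) and the cam disc at about (312,118) next to the die's right end. About 21° is left.

```bash
python3 -m handwheel '[[0.01,-0.43,0,3],[0.01,-0.43,0,3],[0,0,0,0]]'; python3 -m handwheel '[[0.01,-0.43,0,3],[0.01,-0.43,0,3],[0,0,0,0]]'; python3 -m handwheel '[[0.01,-0.43,0,3],[0.01,-0.43,0,3],[0,0,0,0]]'
```

```text
clock: 13.48
ee_pos: [0.5378, -0.0647, 0.0563]
tool_rot: [3.049, 0.756, 0.001]
contact_force: [1.4, 0.3, -0.8]
finger_gap: 0.024
finger_force: 0.9
clock: 13.85
ee_pos: [0.534, -0.0567, 0.0564]
tool_rot: [3.084, 0.595, 0.001]
contact_force: [2.0, -0.6, -0.2]
finger_gap: 0.0238
finger_force: 0.7
clock: 14.22
ee_pos: [0.531, -0.0485, 0.0564]
tool_rot: [3.111, 0.433, 0.0]
contact_force: [1.7, -0.1, -0.0]
finger_gap: 0.0242
finger_force: 0.6
```

```bash
python3 -m handwheel '[[0.01,-0.43,0,3],[0,0,0,0]]'; python3 -m handwheel '[[0,-0.2,0,1],[0,0,0,0]]'
```

```text
clock: 14.48
ee_pos: [0.5299, -0.0443, 0.0564]
tool_rot: [3.122, 0.351, 0.0]
contact_force: [1.0, -1.9, 0.9]
finger_gap: 0.0237
finger_force: 0.7
clock: 14.72
ee_pos: [0.5297, -0.0431, 0.0564]
tool_rot: [3.123, 0.32, 0.001]
contact_force: [2.4, -4.7, -0.1]
finger_gap: 0.024
finger_force: 2.5
```

```bash
python3 -m handwheel '[[0,-0.2,0,0],[0,0,0,0]]'; python3 -m handwheel '[[0,-0.2,0,0],[0,0,0,0]]'; python3 -m handwheel '[[0,-0.2,0,0],[0,0,0,0],[0,0,0,0]]'
python3 - <<'E'
from h import *
f=snap('wrist','w5')
E
```

```text
clock: 14.98
ee_pos: [0.5296, -0.0429, 0.0564]
tool_rot: [3.12, 0.318, 0.001]
contact_force: [3.4, -9.8, -2.1]
finger_gap: 0.024
finger_force: 4.9
clock: 15.22
ee_pos: [0.5297, -0.0427, 0.0564]
tool_rot: [3.116, 0.316, 0.002]
contact_force: [4.4, -13.2, -3.8]
finger_gap: 0.0244
finger_force: 7.3
clock: 15.6
ee_pos: [0.5296, -0.0426, 0.0564]
tool_rot: [3.113, 0.313, 0.002]
contact_force: [5.6, -18.7, -4.6]
finger_gap: 0.0236
finger_force: 9.6
```

View pics/w5.png

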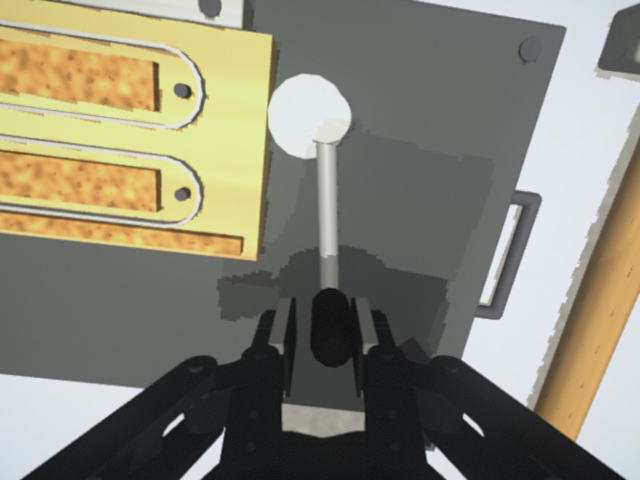

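The wrist view shows the lever at home: the knob at (330,325) has stopped against 19 N without moving. The die's end is against the cam at about (270,120). Next I release, lift clear and check from the top.

```bash
python3 -m handwheel '[[0,0.6,0,0],[0,0,0,0]]'; python3 -m handwheel '[[0,0,0,0],[0,0,0,0],[0,0,-3,0],[0,0,-5,0],[0,0,-5,0],[0,-5,0,0],[0,-5,0,0],[-6,0,0,0],[-6,0,0,0],[0,0,0,0]]' 0.5; python3 -m handwheel '[[-5,-5,0,0],[-5,-5,0,0],[-5,-5,0,0],[-3,-5,0,0],[0,0,0,0]]'
python3 - <<'E'
from h import *
f=snap('top','top3'); i=f['frame'][200:315,215:385]
cv2.imwrite('pics/top3c.png',cv2.convertScaleAbs(cv2.resize(i,None,fx=4.7,fy=4.7,interpolation=cv2.INTER_CUBIC),alpha=1.5))
E
```

```text
clock: 15.9
ee_pos: [0.5291, -0.0432, 0.0563]
tool_rot: [3.124, 0.319, -0.001]
contact_force: [1.8, -5.3, -0.4]
finger_gap: 0.0237
finger_force: 2.8
clock: 17.15
ee_pos: [0.3849, 0.0315, 0.1849]
tool_rot: [-3.124, -0.322, 0.011]
contact_force: [1.6, 0.1, 1.1]
finger_gap: 0.043
finger_force: 0.0
clock: 17.77
ee_pos: [0.2148, 0.0841, 0.19]
tool_rot: [-3.038, -0.42, 0.015]
contact_force: [1.1, 0.0, 0.6]
finger_gap: 0.0427
finger_force: 0.0
```

View pics/top3c.png

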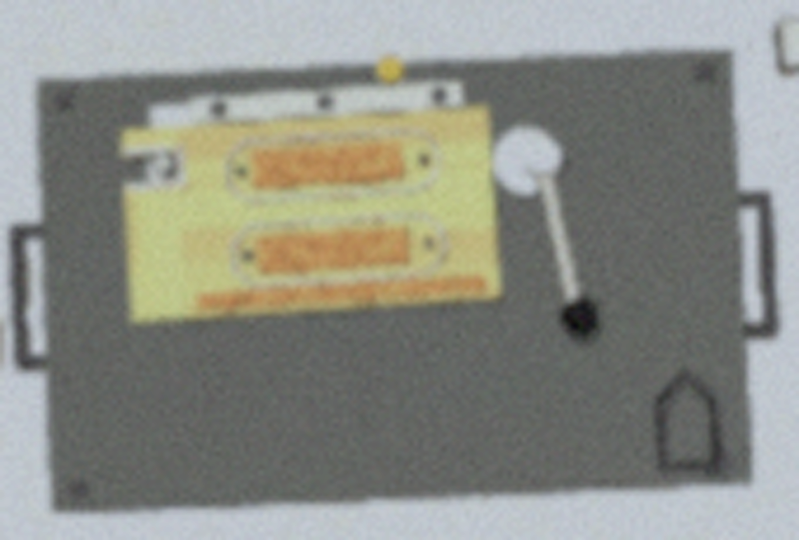

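The top view shows the die flush on the fence with the pin deep in the slot at (165,168), and the lever swung home with the knob at (580,318). I check the numbers before handing in.

Run:
```python
from h import *
f=pickle.load(open('top3.pkl','rb'))
g=lambda u,v,z:pt(f,((u+.5)/4.7-.5+215,(v+.5)/4.7-.5+200),z)[:2]
d=g(580,318,.083)-np.array([.6119,-.0294]); print('lever',.0527-np.radians(65)-np.arctan2(d[1],d[0]),np.hypot(*d))
c=np.array([g(*p,.03) for p in [(122,130),(488,105),(502,297),(132,322)]])
e=c[0]-c[1];f2=c[3]-c[2];print('die yaw',np.arctan2(-e[0],e[1]),np.arctan2(-f2[0],f2[1]))
th=np.arctan2(-(e+f2)[0],(e+f2)[1]);M=np.array([[np.cos(th),-np.sin(th)],[np.sin(th),np.cos(th)]])
print('die origin',c.mean(0)-M@[-.03,-.074],'pin ~ .6066 .1666 (.6079 .1670 img)')
```

```text
lever 1.8458350393104597 0.08591838015281571
die yaw 0.07779826751327541 0.07786185467865278
die origin [0.60569091 0.166874  ] pin ~ .6066 .1666 (.6079 .1670 img)
```

```bash
python3 -c "
from plant import *
print(close_job())"
```

```text
the job is handed in; nothing more can be done
None
```

The job is handed in at about 18 s of the 64 s limit, with no verdict returned: the die was held on the fence at about 10 N, the cam lever measured home at about 1.84 rad, the slot measured within about 1 mm of bottoming on the pin, and the arm was clear.

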